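# Swap the open tray

### The arm

A 6-joint arm with a two-finger parallel gripper is mounted at the origin on a cart in front of the work surface, level with it; the furniture and walls round the work are solid. World frame = base frame: x ahead of the robot, y to its left, z up, the work surface at z = 0. Lengths are in mm, angles in rad, forces in N, time in s.
With the tool pointing down it reaches from about 400 to 825 mm from the base axis. Payload 7 kg.
Tool frame: the origin (TCP) lies at the very end of the fingers, on their centre line; the grasp point (between the pads) lies 19 mm behind it; z points along the fingers, y is the direction in which the jaws open and shut (so a half turn about z gives the same grasp; the last joint's range is limited). The gripper opens to 88 mm and grips with 3 to 60 N. Pads are 19 mm wide; open, the fingers measure 130 mm over their backs; the gripper's body (78 mm by 193 mm) begins 47 mm behind the grasp point.
Start: joints at [1.561, 0.359, 0.012, 0, -1.224, -0.288], TCP at [198.066, 645.264, 226.561] pointing down, gripper open.
Joint ranges: [-3.07, 3.07], [-1.43, 2.12], [-1.02, 1.25], [-3.03, 1.67], [-3.05, -0], [-3.03, 3.03]. Speed limits (rad/s): [2.39, 2.39, 3.01, 3.14, 3.14, 3.14].

### API

Orientations are given as a unit quaternion [x, y, z, w].
In Python, from plant import bot gives the robot as it stands. Calls block until the motion is done:
- bot.move_ptp(position, orientation): joint-space move of the TCP to a pose.
- bot.line_to(position, velocity=150, ori=None): straight line of the TCP; ori=None keeps the orientation; velocity is the mean speed in mm/s.
- bot.move_joints(angles): joint-space move.
- bot.move_gripper(opening, force=None): finger opening in mm; force is the grip in N (None keeps the last); returns when the fingers have stopped.
- bot.pause(seconds).
- bot.solve_ik(position, orientation): joint angles nearest the present ones, or None.
- bot.read_state(): the state.
- bot.camera(name): name is "scene" or "top" or "wrist"; returns the picture (480x640x3 uint8, red, green, blue); there is no depth.
- bot.get_calibration(name): a dict with "fx", "fy", "cx", "cy" (pixels), "view" (4x4, takes a point from world to camera coordinates); the wrist camera has in their place "T_tool_cam" (4x4, takes a point from camera to tool coordinates, whose origin is the TCP and whose axes are the flange's). Camera axes: x right, y up, looking along -z (the intrinsics and any distortion apply to the point x, -y, -z); pixel columns grow to the right and rows downward; lengths in mm; the calibration is good to about 2 mm. The wrist camera is an equidistant fisheye: a pixel r from the principal point sees the ray r / f radians off the axis. A picture is of the moment at which its call begins: read the wrist's pose just before it. get_calibration takes no time and is no camera call.
A pose or a line that the arm cannot do raises bot.Unreachable and nothing moves.
- bot.close_job(): hands the job in, once; it reports no verdict.
The state is a dict: "t": time; "joint_pos": joint angles; "qvel": joint speeds; "tau": joint torques, N m; "tcp_pos": TCP position; "eef_rot": TCP orientation; "contact_force": force on the tool from outside, world axes, zero at the start; "moment": the same for the moment, N m; "width": finger opening in mm.
Only numpy, scipy, OpenCV 4.12 (cv2) and the standard library are available. Lean on these libraries where they do the work, as an engineer would, in place of code of your own. Each camera call takes 0.05 s, during which the arm holds its last target.

### The job

Only one of the two parts trays may be open at a time: first push the red-fronted tray, which was left open, fully home, then hook a fingertip behind the front lip of the blue-fronted tray and draw it fully out to its stop, so that the flux tin rides out standing on it. Use the fingers only to push and pull: do not pinch the lips, do not touch the tin, and leave everything else on the table where it stands.

Things in the scene. Friction and masses are not known exactly. Their poses are not given: they have to be found in the camera images.
- blue_lip_back (a point): Rear aluminium half of the blue tray's front lip: the surface to hook. The whole lip is an upright plate 96 wide (y), 8 thick (x), 28 mm high. Origin: middle of the top edge, on the rear surface, 42 mm above the table. Behind it is an open finger well, 88 mm wide, 58 mm long to a 12 mm high rib before the tin; floor 18 mm above the table. Axes: +x into the unit (trays slide out along -x), y along the lip, z up.
- blue_lip_face (a point): Front, blue-painted half of the blue tray's front lip, with a blank paper card. Origin: middle of the lip's top edge, on the front surface, 8 mm to -x of blue_lip_back's origin. Axes: +x into the unit (trays slide out along -x), y along the lip, z up.
- red_lip_back (a point): Rear aluminium half of the red tray's front lip; same shape, size and origin as blue_lip_back. Axes: +x into the unit (trays slide out along -x), y along the lip, z up.
- red_lip_face (a point): Front, red-painted half of the red tray's front lip, with a blank paper card: the face to push, 96 mm wide. Origin: middle of the lip's top edge, on the front surface, 42 mm above the table; the plate reaches 28 mm down from there. Axes: +x into the unit (trays slide out along -x), y along the lip, z up.
- blue_tray (a joint): Slide of the blue tray, m: 0 = home, 0.095 = fully out at its stop. Starts home; the tray has about 2 N of sliding friction and light damping (15 N s/m), no spring, and stays where it is left.
- red_tray (a joint): Slide of the red tray, m: 0 = home against its back stop, 0.095 = fully out. Starts 0.035 to 0.085 open; about 2 N of friction, 15 N s/m, no spring.
- rack: Fixed dark steel base plate, 134 x 240 x 6 mm, turned up at the back to 33 mm; origin at the centre of its underside, x from tray fronts to back. On it, 112 mm apart, stand two fixed grey sleeves (110 x 104 x 46 mm, tops 52 mm above the table) that hold the trays; blue may be left or right. At home a lip's front face stands 65 mm, its rear face 57 mm, before its sleeve.
- flux_tin: Round brass-coloured flux tin with a green and white band, 54 mm across, 22 mm high, loose, standing in the blue tray's rear compartment (under the unit's top while the tray is home). Origin at the centre of its underside, z up.
- screw_jar: Grey-green jar with an ochre lid, 66 mm across, 74 mm high, standing left of the trays. Origin at the centre of its underside. Bystander.
- solder_reel: Orange reel of solder, 48 mm across, 30 mm high, standing right of the trays. Origin at the centre of its underside. Bystander.
- brass_fitting: Small brass pipe fitting, 24 x 28 x 34 mm, standing close to the left of the trays. Origin at the centre of its underside. Bystander.

How it is judged:
By the outcome, as a careful person would: the job done as asked, in the order asked, and still so for the second after the job is handed in, with the robot touching nothing.
It also fails if it takes over 45 s, if anything falls off the work surface, if the arm or the gripper's body presses on something with over 40 N, if the wrist force passes 120 N, or if a joint passes its speed limit or range.

## Working session

There is one attempt and no reset: what is moved stays moved. The work goes in short steps, each a Python script; the robot and the scene stay as the last script left them, time stands still between calls to the robot, and variables do not carry over. Pictures are saved under pics/ and viewed, and the job is handed in when it is done.

```bash
mkdir -p pics; ls; python3 - <<'E'
from plant import bot
import cv2
s=bot.read_state();print(s)
for n in ("scene","top","wrist"):
    im=bot.camera(n);cv2.imwrite(f"pics/{n}0.png",im[:,:,::-1]);print(n,bot.get_calibration(n))
E
```

```text
pics
{'t': 0.0, 'joint_pos': array([ 1.56108485e+00,  3.59376219e-01,  1.10744820e-02, -3.52164077e-04,
       -1.22410648e+00, -2.88118220e-01]), 'qvel': array([-0.00062891, -0.00028412,  0.00072562, -0.00033026, -0.00126366,
        0.00076045]), 'tau': array([ 3.20988611e-04, -5.82713485e+01,  2.93054563e+01,  6.99708447e+00,
        6.95720402e-03, -1.49336333e-04]), 'tcp_pos': array([197.94612202, 644.81513767, 225.63602606]), 'eef_rot': array([ 9.88923426e-01, -1.48424329e-01, -5.21275208e-05,  8.21121312e-04]), 'contact_force': array([ 0.2800421 , -0.17794837,  0.4056117 ]), 'moment': array([ 0.00587919,  0.04811908, -0.00027867]), 'width': 87.39960831002197}
scene {'fx': 492.9816940666537, 'fy': 492.9816940666537, 'cx': 318.12471161087467, 'cy': 240.04105948961939, 'view': array([[ 5.59971230e-01, -8.28309726e-01, -1.83089870e-02,
        -3.87649824e+02],
       [ 6.35683664e-01,  4.15365600e-01,  6.50674802e-01,
        -3.49714653e+02],
       [-5.31355344e-01, -3.75997893e-01,  7.59135748e-01,
        -8.30739265e+02],
       [ 0.00000000e+00,  0.00000000e+00,  0.00000000
[... 255 characters left out ...]
1, -6.82180159e-03,  7.68924639e-02,
        -5.70292170e+02],
       [-7.69248986e-02, -4.62651640e-03,  9.97026156e-01,
        -1.05860356e+03],
       [ 0.00000000e+00,  0.00000000e+00,  0.00000000e+00,
         1.00000000e+00]])}
wrist {'fx': 371.64829954431775, 'fy': 371.64829954431775, 'cx': 325.8669282898716, 'cy': 240.90943149527394, 'T_tool_cam': array([[ 7.34789671e-05,  9.56036833e-01,  2.93246601e-01,
         8.05989406e+01],
       [ 9.99999829e-01,  1.00069433e-04, -5.76814933e-04,
        -6.18920752e-02],
       [-5.80801343e-04,  2.93246593e-01, -9.56036662e-01,
        -1.58154201e+02],
       [ 0.00000000e+00,  0.00000000e+00,  0.00000000e+00,
         1.00000000e+00]])}
```

View pics/scene0.png

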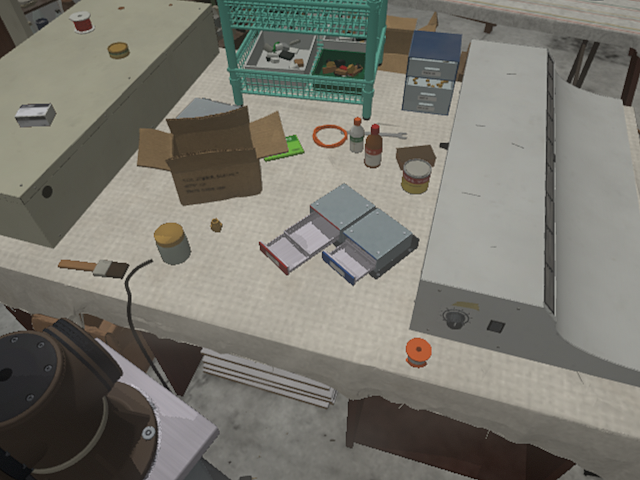

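View pics/top0.png

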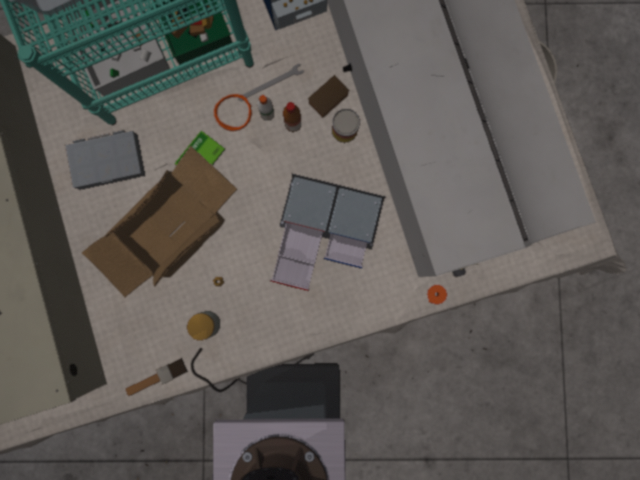

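View pics/wrist0.png

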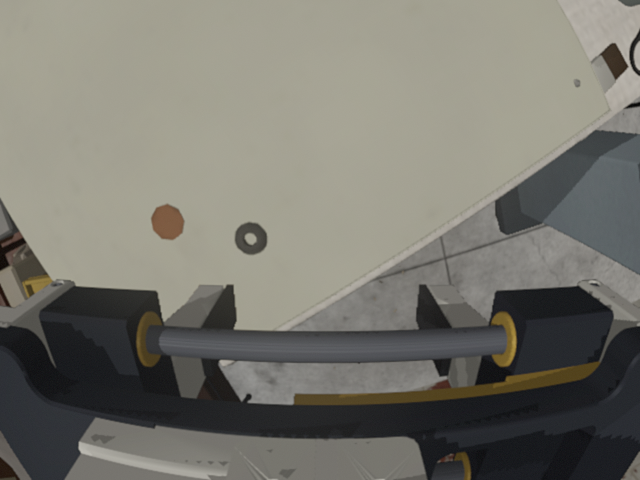

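The top view shows the red tray open, with its lip near (291,288). The blue tray is home, with its lip near (344,264) and the sleeves above it. I'll localise them next.

```bash
cat > h.py <<'E'
import numpy as np,cv2
from plant import bot
from scipy.spatial.transform import Rotation as R
def ray(n,uv,state=None):
    c=bot.get_calibration(n);u,v=uv
    if n!="wrist":
        d=np.array([(u-c['cx'])/c['fx'],-(v-c['cy'])/c['fy'],-1]);V=c['view']
        Rm=V[:3,:3];return -Rm.T@V[:3,3],Rm.T@(d/np.linalg.norm(d))
    dx,dy=(u-c['cx'])/c['fx'],(v-c['cy'])/c['fy'];th=np.hypot(dx,dy);k=np.sin(th)/max(th,1e-9)
    d=np.array([dx*k,-dy*k,-np.cos(th)]);T=c['T_tool_cam']
    Q=R.from_quat(state['eef_rot']).as_matrix()
    return np.array(state['tcp_pos'])+Q@T[:3,3],Q@(T[:3,:3]@d)
def onz(n,uv,z,state=None):
    o,d=ray(n,uv,state);return o+d*(z-o[2])/d[2]
def tri(rs):
    A=np.zeros((3,3));b=np.zeros(3)
    for o,d in rs:
        P=np.eye(3)-np.outer(d,d);A+=P;b+=P@o
    p=np.linalg.solve(A,b);return p,[float(np.linalg.norm(np.cross(p-o,d))) for o,d in rs]
def masks(im):
    h=cv2.cvtColor(im,cv2.COLOR_RGB2HSV);H,S,V=cv2.split(h)
    red=((H<6)|(H>172))&(S>110)&(V>50); blue=(H>100)&(H<125)&(S>110)&(V>40)
    return red.astype('uint8')*255,blue.astype('uint8')*255
E
python3 - <<'E'
from h import *
for n,box in (("top",(260,160,140,140)),("scene",(240,170,200,130))):
    im=cv2.imread(f"pics/{n}0.png")
    x,y,w,h=box
    k=4
    cv2.imwrite(f"pics/{n}0c.png",cv2.resize(im[y:y+h,x:x+w],None,fx=k,fy=k,interpolation=cv2.INTER_CUBIC))
    for nm,m in zip(("red","blue"),masks(im[:,:,::-1].copy())):
        m2=np.zeros_like(m);m2[y:y+h,x:x+w]=m[y:y+h,x:x+w]
        _,_,st,ce=cv2.connectedComponentsWithStats(m2)
        for s,c in list(zip(st,ce))[1:]:
            if s[4]>8:
                rr=cv2.minAreaRect(np.argwhere(m2>0)[:,::-1].astype(np.float32))
                print(n,nm,s,c,onz(n,c,28 if n=="scene" else 40)[:2])
E
```

```text
scene red [259 242  29  33 115] [274.42608696 258.51304348] [479.99243825 -31.47121518]
scene blue [322 252  32  27  61] [337.18032787 264.26229508] [ 540.34575488 -151.83379235]
```

View pics/top0c.png

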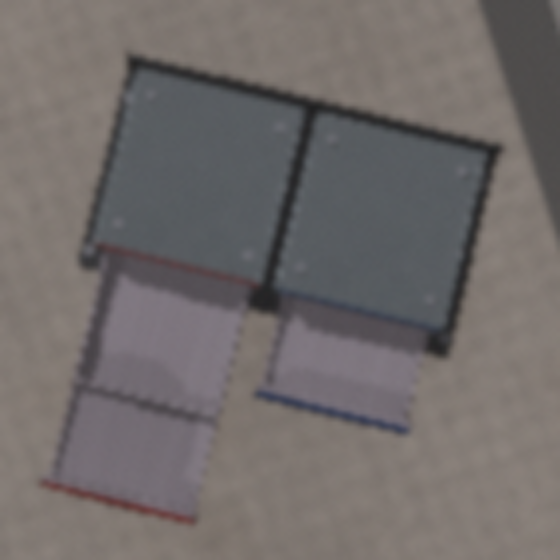

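View pics/scene0c.png

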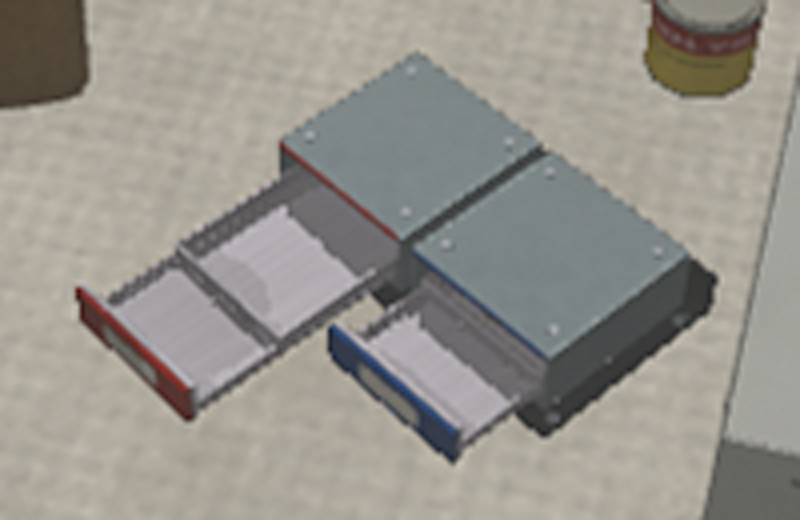

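The crops show both lips clearly. Red's top edge ends are at top-crop (42,485) and (194,521), and blue's at (258,395) and (408,431). I'll triangulate these with the scene view.

```bash
python3 - <<'E'
from h import *
t=lambda x,y:((x+.5)/4-.5+260,(y+.5)/4-.5+160)
s=lambda x,y:((x+.5)/4-.5+240,(y+.5)/4-.5+170)
for nm,a,b in (("redL",t(42,484),s(77,290)),("redR",t(194,521),s(193,390)),("blueL",t(258,394),s(331,327)),("blueR",t(408,431),s(459,433)),
  ("slv redFL",t(92,243),s(281,145)),("slv blueFR",t(447,328),s(548,358))):
    p,e=tri([ray("top",a),ray("scene",b)]);print(nm,p.round(1),np.round(e,1),"z42top",onz("top",a,42).round(1),"z52", onz("top",a,52).round(1))
for nm,a in (("BL",(133,65)),("BR",(495,150)),("FL",(92,243)),("FR",(447,328)),("mid FLr",(268,285)),("mid BLr",(308,104))):
    print(nm,onz("top",t(*a),52).round(1))
for nm,uv in (("jar",(201,325)),("fit",(219,281)),("reel",(437,294))): print(nm,onz("top",uv,30).round(0))
for nm,uv in (("cabinet corner",(104,385)),("cab back corner",(435,275))): print(nm,onz("top",uv,0).round(0))
E
```

```text
redL [490.5  16.8  40.7] [0.6 0.6] z42top [490.9  16.1  42. ] z52 [490.9  15.1  52. ]
redR [468.8 -75.3  41.3] [0.9 0.9] z42top [468.3 -74.7  42. ] z52 [468.5 -74.9  52. ]
blueL [ 543.6 -113.    41.7] [0.6 0.6] z42top [ 544.  -113.5   42. ] z52 [ 543.4 -113.4   52. ]
blueR [ 521.7 -204.    39.8] [0.8 0.8] z42top [ 521.2 -203.2   42. ] z52 [ 520.9 -202.2   52. ]
slv redFL [636.1 -15.   45.6] [1. 1.] z42top [636.  -13.9  42. ] z52 [634.6 -14.7  52. ]
slv blueFR [ 580.7 -224.4   53.4] [2.1 2.1] z42top [ 583.  -227.5   42. ] z52 [ 582.1 -226.3   52. ]
BL [742.7 -39.5  52. ]
BR [ 689.2 -256.8   52. ]
FL [634.6 -14.7  52. ]
FR [ 582.1 -226.3   52. ]
mid FLr [ 608.6 -119.8   52. ]
mid BLr [ 718.  -144.9   52. ]
jar [386. 183.  30.]
fit [491. 141.  30.]
reel [ 456. -385.   30.]
cabinet corner [239. 427.   0.]
cab back corner [ 502. -389.    0.]
```

The heights agree at about 41 mm, the unit's yaw is about -13.7°, and red is about 82 mm open. Next I lift, go to a hover in front of the red lip with closed fingers, and check with the wrist camera.

```bash
cat >> h.py <<'E'
YAW=np.arctan2(-.239,.971); ex=np.array([np.cos(YAW),np.sin(YAW),0]); ey=np.array([-np.sin(YAW),np.cos(YAW),0])
Q=[np.cos(YAW/2),np.sin(YAW/2),0,0]
RF=np.array([479.7,-29.3,0]); BF=np.array([532.6,-158.4,0])
def st(m=""):
    s=bot.read_state();print(m,"t%.2f"%s['t'],s['tcp_pos'].round(1),"F",s['contact_force'].round(1),"w%.1f"%s['width'],"along %.1f"%(s['tcp_pos']@ex));return s
E
python3 - <<'E'
from h import *
st()
p=bot.read_state()['tcp_pos']; bot.line_to([p[0],p[1],290],200)
tgt=RF-40*ex+[0,0,230]
q=bot.solve_ik(tgt,Q);print(q)
bot.move_ptp(tgt,Q); bot.move_gripper(0,20)
bot.pause(.2)
s=st(); im=bot.camera("wrist"); cv2.imwrite("pics/w1.png",im[:,:,::-1]);print(s['eef_rot'],s['joint_pos'])
E
```

```text
t0.15 [197.9 644.9 225.8] F [ 0.2 -1.   1.3] w88.0 along 38.1
[ 0.40487486 -0.04089781 -0.46756535  0.         -1.1441288   0.92458092]
 t4.76 [440.9 -19.7 230. ] F [ 0.8 -0.3 -0.9] w0.5 along 432.8
[ 9.92728512e-01 -1.20374837e-01 -2.58269963e-06 -6.74078673e-06] [ 4.04886871e-01 -4.08913257e-02 -4.67569476e-01 -1.56573939e-05
 -1.14411588e+00  9.24581023e-01]
```

View pics/w1.png

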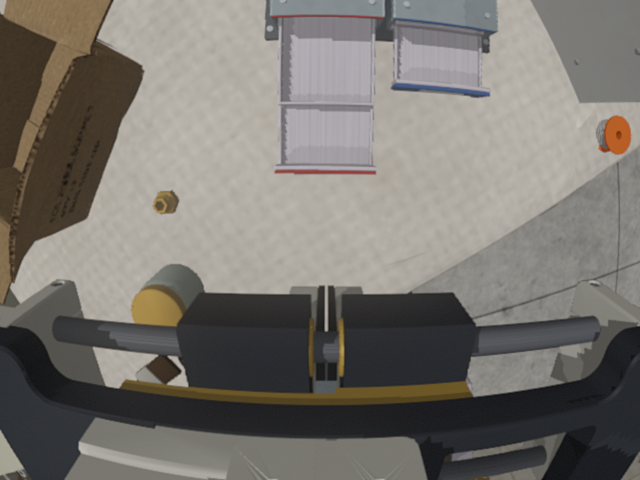

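The wrist view shows the red lip's front edge at (276,170)-(375,170) and the blue lip's at (392,90)-(489,94). I'll cross-check these, then descend and push red in force-monitored steps.

```bash
python3 - <<'E'
from h import *
s=st()
for nm,uv in (("rL",(276,170.5)),("rR",(375,170.5)),("bL",(392,88)),("bR",(489,93))):
    p=onz("wrist",uv,42,s);print(nm,p.round(1),"along %.1f lat %.1f"%(p@ex,p@ey))
for f in (RF,BF): print("along %.1f lat %.1f"%(f@ex,f@ey))
a=RF-40*ex
bot.line_to(a+[0,0,22],150); st("down")
bot.line_to(a+18*ex+[0,0,22],60); st("near")
a0=a@ex
E
```

```text
t4.81 [440.8 -19.7 230. ] F [-0.6  0.2  0.1] w0.3 along 432.8
rL [494.1  15.   42. ] along 476.2 lat 132.7
rR [471.9 -75.   42. ] along 476.2 lat 40.0
bL [ 544.4 -108.1   42. ] along 554.4 lat 25.1
bR [ 524.1 -203.8   42. ] along 557.6 lat -72.6
along 472.8 lat 86.2
along 555.0 lat -26.5
down t6.34 [441.3 -19.6  22.5] F [-0.7 -0.2  0.2] w0.3 along 433.2
near t6.79 [458.5 -24.2  21.9] F [-0.1 -0.   0.6] w0.4 along 451.0
```

```bash
python3 - <<'E'
from h import *
lat=RF@ey
P=lambda al,z,l=lat: al*ex+l*ey+np.array([0,0,z])
bot.line_to(P(500,22),50); st("500")
bot.line_to(P(532,22),50); st("532")
for al in np.arange(534,560,1.5):
    bot.line_to(P(al,22),25); s=st("%.1f"%al)
    f=-s['contact_force']@ex
    if f>18: break
bot.pause(.2); st("hold")
bot.line_to(P(al-30,22),100); st("back")
bot.line_to(P(al-30,120),200); 
im=bot.camera("wrist");cv2.imwrite("pics/w2.png",im[:,:,::-1]); im=bot.camera("top");cv2.imwrite("pics/top2.png",im[:,:,::-1])
E
```

```text
500 t7.92 [506.6 -35.6  22.1] F [0.1 0.  0.9] w0.2 along 500.4
532 t8.72 [537.6 -43.5  22. ] F [-0.   0.6  0.1] w0.9 along 532.4
534.0 t8.97 [539.1 -43.9  22. ] F [-0.1 -0.4 -0.5] w0.3 along 534.0
535.5 t9.22 [540.4 -44.3  22. ] F [-1.2  0.3  0.7] w0.8 along 535.4
537.0 t9.47 [542.  -44.7  22. ] F [-1.3 -0.   1. ] w0.6 along 537.0
538.5 t9.72 [543.6 -45.1  22. ] F [-2.1 -0.2  0.9] w0.2 along 538.6
540.0 t9.97 [545.1 -45.5  22. ] F [-1.3 -0.8  0.5] w0.8 along 540.1
541.5 t10.22 [546.5 -45.8  22. ] F [-1.7 -1.5  0. ] w0.4 along 541.6
543.0 t10.47 [548.  -46.1  22. ] F [-1.3 -0.3  0.5] w0.5 along 543.1
544.5 t10.72 [549.2 -46.5  22. ] F [-2.6 -0.   0.1] w0.3 along 544.4
546.0 t10.97 [549.3 -46.7  21.8] F [-7.   4.7  5.6] w0.0 along 544.5
547.5 t11.22 [549.3 -46.8  21.7] F [-12.6   5.6   8.6] w0.5 along 544.6
549.0 t11.47 [549.3 -47.   21.5] F [-17.3  10.1  13. ] w0.4 along 544.6
hold t11.67 [549.3 -47.   21.5] F [-17.5  10.5  13.1] w0.4 along 544.6
back t12.12 [525.7 -40.1  22.5] F [ 0.6 -0.   0.4] w0.2 along 520.1
```

View pics/w2.png

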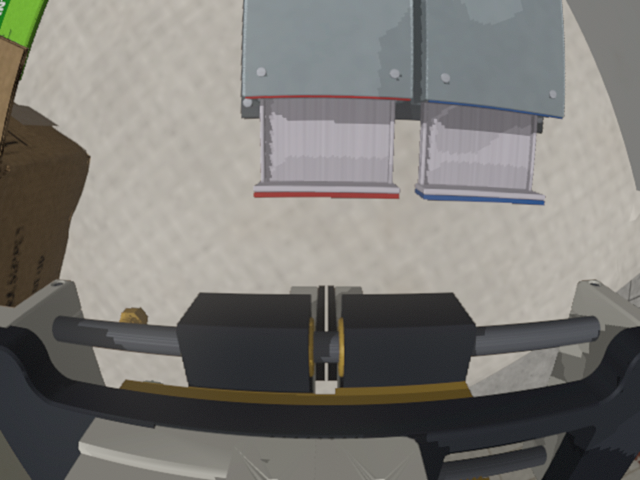

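Red reached its back stop: the force rose with the finger stuck at 544.6, so the face is near 554. The picture shows its lip in line with blue's. Now I hook blue.

```bash
python3 - <<'E'
from h import *
P=lambda al,z,l=-25.5: al*ex+l*ey+np.array([0,0,z])
bot.line_to(P(560,125),250)
bot.line_to(P(589,80),150)
bot.line_to(P(589,40),80); st("40")
for z in (33,28,24):
    bot.line_to(P(589,z),40); s=st("z%d"%z)
    if s['contact_force'][2]>6: break
im=bot.camera("scene");cv2.imwrite("pics/s3.png",cv2.resize(im[150:310,220:450,::-1],None,fx=3,fy=3,interpolation=cv2.INTER_CUBIC))
E
```

```text
40 t14.64 [ 566.  -165.6   40.2] F [-0.4 -1.   0.8] w0.6 along 589.2
z33 t14.97 [ 565.7 -165.5   32.8] F [-0.2 -0.   0.3] w0.7 along 588.8
z28 t15.24 [ 565.6 -165.6   27.7] F [0.5 0.1 1.5] w0.6 along 588.8
z24 t15.49 [ 565.6 -165.5   23.7] F [0.3 0.4 0.3] w0.5 along 588.8
```

View pics/s3.png

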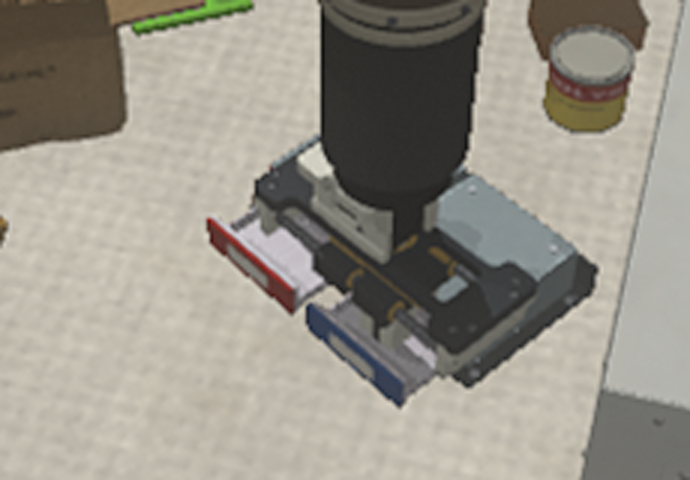

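The finger is inside the blue well, free of contact. I pull slowly.

```bash
python3 - <<'E'
from h import *
P=lambda al,z=24,l=-25.5: al*ex+l*ey+np.array([0,0,z])
bot.line_to(P(574),40); st("574")
for al in (568,562,550,520,484):
    bot.line_to(P(al),35); st("%d"%al)
for al in np.arange(482.5,464,-1.5):
    bot.line_to(P(al),25); s=st("%.1f"%al)
    if s['contact_force']@ex>15: break
bot.pause(.2); st("hold")
im=bot.camera("scene");cv2.imwrite("pics/s4.png",cv2.resize(im[150:310,220:450,::-1],None,fx=3,fy=3,interpolation=cv2.INTER_CUBIC))
E
```

```text
574 t16.07 [ 551.2 -161.9   24.2] F [-0.1  0.7 -0.2] w0.4 along 573.9
568 t16.39 [ 545.4 -160.4   24.1] F [1.  0.1 0.9] w0.2 along 567.9
562 t16.72 [ 539.1 -159.    24. ] F [0.4 0.  0.1] w0.7 along 561.5
550 t17.21 [ 527.  -156.1   23.9] F [ 0.4 -0.2 -0.9] w0.3 along 549.1
520 t18.22 [ 498.3 -149.1   23.9] F [-0.2  0.6  1.5] w0.5 along 519.5
484 t19.39 [ 463.5 -140.5   23.9] F [0.2 0.  0.7] w0.7 along 483.7
482.5 t19.64 [ 462.3 -140.2   23.9] F [ 1.1 -0.7  0.2] w0.6 along 482.4
481.0 t19.89 [ 460.8 -139.8   24. ] F [ 0.4 -1.9 -0.4] w0.3 along 480.8
479.5 t20.14 [ 459.3 -139.3   24. ] F [ 1.8 -0.6 -1. ] w0.6 along 479.3
478.0 t20.39 [ 458.6 -139.    24.1] F [ 4.6 -2.  -3.1] w0.4 along 478.6
476.5 t20.64 [ 458.6 -138.8   24.4] F [ 7.7 -5.6 -6. ] w0.5 along 478.5
475.0 t20.89 [ 458.7 -138.6   24.6] F [11.4 -8.1 -9.1] w0.2 along 478.5
473.5 t21.14 [ 458.7 -138.3   24.9] F [ 14.9 -10.8 -13.2] w0.3 along 478.5
hold t21.34 [ 458.7 -138.3   24.9] F [ 15.2 -10.8 -12.4] w0.1 along 478.5
```

View pics/s4.png

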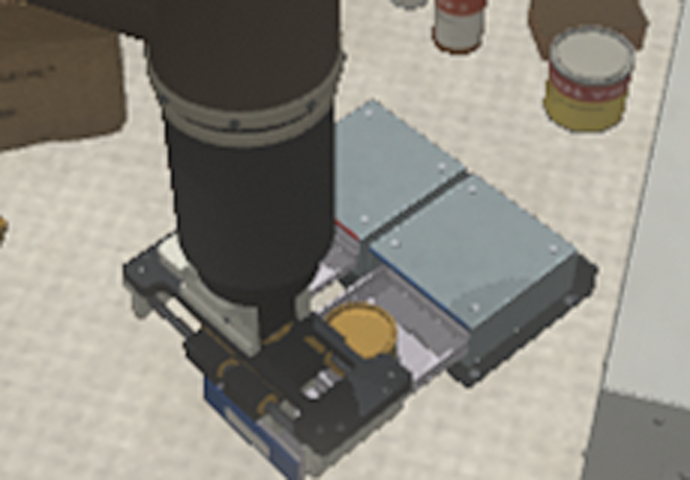

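The stop was reached, and the tin rode out upright. I release by moving inward a little, lift straight up, retreat and check.

```bash
python3 - <<'E'
from h import *
P=lambda al,z=24,l=-25.5: al*ex+l*ey+np.array([0,0,z])
bot.line_to(P(492),40); st("off")
bot.line_to(P(492,100),100); bot.line_to(P(440,240),150); bot.pause(.2); s=st("up")
im=bot.camera("wrist");cv2.imwrite("pics/w5.png",im[:,:,::-1])
try:
    bot.move_ptp([250,380,320],Q)
except bot.Unreachable: print("unreach")
bot.pause(.2); st()
for n,b in (("scene",(140,150,310,230)),("top",(180,160,280,200))):
    im=bot.camera(n);cv2.imwrite(f"pics/{n}5.png",im[:,:,::-1]);x,y,w,h=b
    cv2.imwrite(f"pics/{n}5c.png",cv2.resize(im[y:y+h,x:x+w,::-1],None,fx=2.5,fy=2.5,interpolation=cv2.INTER_CUBIC))
E
```

```text
off t22.01 [ 471.1 -142.4   23.8] F [-0.2  0.4  0.3] w-0.1 along 491.5
up t24.26 [ 421.  -130.   239.2] F [-0.4  0.2 -1. ] w0.3 along 439.8
 t26.48 [250.5 379.6 319.9] F [-0.2  0.1 -0. ] w0.4 along 152.5
```

View pics/w5.png

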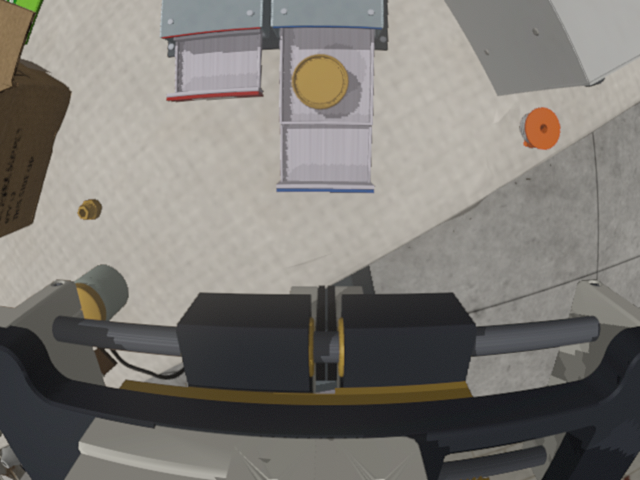

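View pics/scene5c.png

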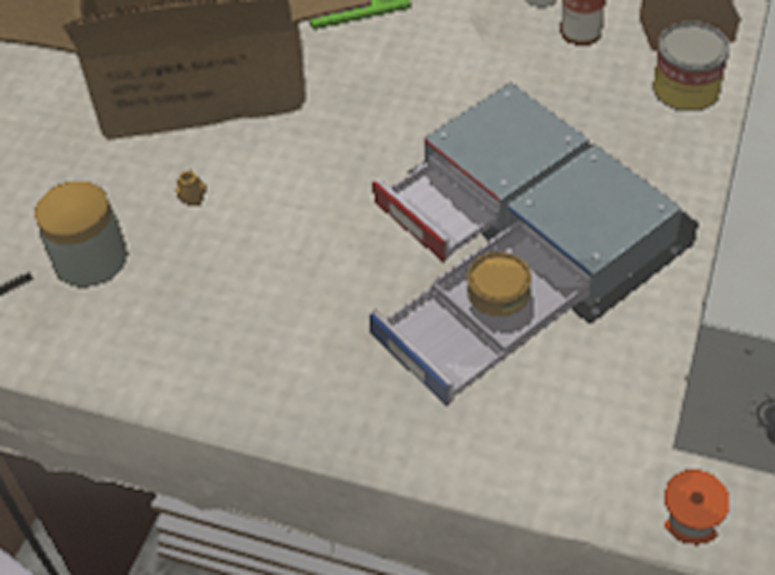

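View pics/top5c.png

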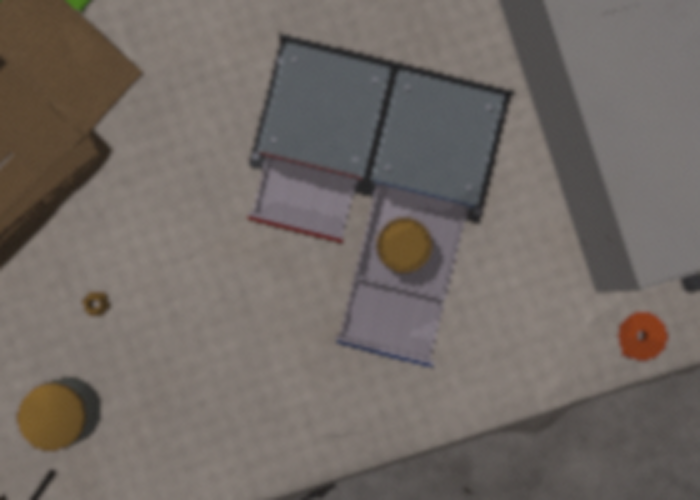

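All three pictures show red home, blue out and the tin upright, with the jar, fitting and reel where they were. One numeric check, then I hand in.

```bash
python3 - <<'E'
from h import *
t=lambda x,y:((x+.5)/2.5-.5+180,(y+.5)/2.5-.5+160)
al=lambda *p:np.mean([onz("top",t(*q),42)@ex for q in p])
print("red face",al((249,217),(342,241)),"blue face",al((338,342),(432,365)))
a=cv2.imread("pics/top0.png").astype(int);b=cv2.imread("pics/top5.png").astype(int)
for n,(x,y) in dict(jar=(201,325),fit=(219,281),reel=(437,294)).items():
    print(n,abs(a-b)[y-15:y+15,x-15:x+15].max())
bot.close_job()
E
```

```text
red face 556.6672227005483 blue face 460.9001465822547
jar 20
fit 9
reel 14
the job is handed in; nothing more can be done
```

I pushed the red tray fully home, then drew the blue tray out to its stop. The job was handed in at about 26.5 s on the robot's clock, out of the 45 s allowed.

- **Red tray:** I pushed its face with closed fingers until it hit the back stop. The finger stopped moving and the pushing force rose to about 20 N. The final top view puts the red face at 556.7 mm along the slide axis, against about 555 mm expected at home. That is within the camera accuracy.
- **Blue tray:** I lowered the closed fingers into the finger well, clear of the sides, and pulled the lip from behind until it hit its stop at about 18 N. I then backed off and lifted clear. The blue face now reads 460.9 mm, against 555 mm at home, so it travelled about 94–95 mm.
- **Flux tin:** it stands upright in the blue tray's rear compartment, and I did not touch it.
- **Bystanders:** the jar, fitting and reel look unmoved; the before and after pictures differ around them only by small pixel changes. The arm was clear of everything at hand-in.

The first wrist view disagreed with the top and scene cameras by about 3 mm on the red lip. The contact stops made this harmless. No check failed.

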